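Clamp a power module in a sloping test fixture

TASK

The black power module lies under the bridge of the sloping test fixture, but the clamp bolt above it is still backed off. By its standing red lever, screw the bolt in clockwise, regrasping as needed, until its foot sits snug on the module - firm, not forced - then fold the lever all the way over onto the side with the steel tongue, without turning the bolt loose again, and let go. Leave everything else on the bench where it is.

Things in the scene. Friction and masses are not known exactly. Their poses are not given: they have to be found in the camera images.
- lever_grip (a point): Middle of the bolt's flat red lever (24 mm wide along its y, 10 mm thick along its x), on the bolt's axis while the lever stands, 34 mm beyond the lever's pivot pin; the lever ends 24 mm beyond this point. Its z runs along the lever away from the pin (lever standing: out of the bolt, 30 degrees from vertical, leaning to the fixture's -x side), its x to the side the lever folds to. Turns with the bolt.
- lever (a joint): Fold of the red lever on its pin, stiff hinge (0.22 Nm, about 5 N at its middle; stays where left): 0 = standing straight out along the bolt (start), 1.5 rad = folded right over towards its own x side, as far as it goes. The head's ears and pin end 7 mm beyond the pin's middle.
- foot: Black rubber-faced swivel foot, 22 mm across, under the bolt; origin at the centre of its lower face, z up along the bolt's axis, x uphill. It does not turn with the bolt. Clockwise turning (seen from the lever) lowers bolt, lever and foot 8 mm a turn. Free turning takes about 0.26 Nm; once on the module the torque climbs steadily, about 0.11 Nm more per further radian. The thread holds where it is left.
- jig: Sloping test fixture, fixed: dark base 150 x 130 mm, bed leaning 30 degrees, blue bridge 104 mm wide with the bolt through its middle; bridge top 24 to 34 mm below the lever's pin. Origin under its middle on the table; x points to the high side of the bed. The black module (50 x 44 x 18 mm) lies in a copper seat under the foot, 2 to 7 mm below it at the start; the seat's height differs each time: feel for it.
- spare_module: Bystander: spare black power module on a metal plate, 56 x 50 x 18 mm, lying beside the fixture; origin under its middle.
- screwdriver: Bystander: red-handled screwdriver 180 mm long, lying beside the fixture; origin at its middle on the table, x towards its tip.
- multimeter: Bystander: yellow hand meter 150 x 75 x 32 mm lying flat; origin under its middle.
- mug: Bystander: blue mug, 80 mm across, 90 mm high; origin under its middle.
- jar: Bystander: small clear jar with a blue cap, 60 mm across, 75 mm high; origin under its middle.
- model_car: Bystander: red model car with black wheels, 170 x 116 x 80 mm, to the left; origin under its middle.
- parts_tray: Bystander: orange divided parts tray 120 x 180 x 35 mm; origin under its middle.
Mind the look-alikes: they are no part of the job. Leave any purple look-alike of the jig alone.

How it is judged:
By the outcome, as a careful person would: the job done as asked, in the order asked, and still so for the second after the job is handed in, with the robot touching nothing.
It also fails if it takes over 70 s, if anything falls off the work surface, if the arm or the gripper's body presses on something with over 40 N, if the wrist force passes 120 N, or if a joint passes its speed limit or range.

ROBOT

A 6-joint arm with a two-finger parallel gripper is mounted at the origin on the work surface. World frame = base frame: x ahead of the robot, y to its left, z up, the work surface at z = 0. Lengths are in mm, angles in rad, forces in N, time in s.
With the tool pointing down it reaches from about 350 to 975 mm from the base axis. Payload 7.1 kg.
Tool frame: the origin (TCP) lies at the very end of the fingers, on their centre line; the grasp point (between the pads) lies 19 mm behind it; z points along the fingers, x is the direction in which the jaws open and shut, and the axes are right-handed (so a half turn about z gives the same grasp; the last joint's range is limited). The gripper opens to 88 mm and grips with 3 to 60 N. Pads are 20 mm wide; open, the fingers measure 115 mm over their backs; the gripper's body (75 mm by 178 mm) begins 61 mm behind the grasp point.
Start: joints at [1.267, 0.423, 1.63, -0, 1.089, -0.019], TCP at [175.572, 599.816, 222.675] pointing down, gripper open.
Joint ranges: [-3, 3], [-0.9, 2.11], [0.09, 2.58], [-1.31, 4.45], [0.11, 2.69], [-2.54, 2.54]. Speed limits (rad/s): [2.39, 2.39, 3.01, 3.14, 3.14, 3.14].

INTERFACE

Orientations are given as a rotation vector (axis times angle).
In Python, from workcell import ctrl gives the robot as it stands. The module is installed in compiled form; this text tells all that it offers.
- The arm moves only by the tool move_arm, never from a script. Its argument "motion" is a list of rows, each a list of 2 entries, a list of its own where there are three numbers: the shift along the tool's x, y, z normalised to -1 to 1, where 1 is 150 mm, then the turn, a rotation vector about the tool's x, y, z normalised to -1 to 1, where 1 is 60 degrees. In form: [[[x, y, z], [rx, ry, rz]], ...]. A call has exactly 5 rows; each row is the pose to reach, as a shift and turn from the pose commanded when the call began, along the tool's axes at that moment; what a row does not reach only later rows make up. A row lasts 1/8 s, in which the tool goes at most 62.5 mm and 10.7 degrees, less where a joint would pass 70% of its speed; a pose out of reach is approached as far as the arm can. A call with a number of a shift or a turn outside -1 to 1 is refused whole. A call with a gripper value outside its range is refused whole. "gripper" is the opening, from 0 (shut) to 1 (fully open), set as the call begins (left out, the last holds). The fingers move at their own pace and stop on an object; the grip force is fixed at half the most. Time passes only in rows, so rows that repeat a pose let the fingers close, or fill a call up. It gives the time, the measured TCP pose, the force and the opening at its end, in the units of the state.
- ctrl.get_obs(): the state, without advancing time (a new reading comes with each control period).
- ctrl.get_image(name): name is "scene" or "top"; returns a dict with "pixels" (420x560x3 uint8, red, green, blue), "camera_matrix" (3x3 intrinsics, pixels), "R" (3x3) and "t" (3): a world point X has camera coordinates R X + t. Camera axes: x right, y down, z forward; pixel columns grow to the right and rows downward; lengths in mm; the calibration is good to about 2 mm. A picture is of the moment at which its call begins. There is no depth.
- ctrl.close_job(): hands the job in, once; it reports no verdict.
Trained networks look in the newest picture that a camera, given by its name, has taken for a name from the list of things; names that differ only in an ending like _2 or _b are one class to them, and where a whole thing is asked for, a point or a joint stands for the part that bears it (a point fixed in the world has none). Each returns a list of dicts, best first, with "p" (0 to 1); they miss things now and then, are a little off and sometimes report something else, mostly with a low value. They report only what shows in the picture. A call takes as long as a camera call. They do not tell look-alikes from the thing itself.
- ctrl.boxes_of(camera, name): "location" ([x, y, z] in mm, in world coordinates, good to about 4 mm: the middle of the surface that is visible of it).
- ctrl.regions_of(camera, name): "mask" (420x560 bool, what is visible of it).
- ctrl.pinpoint(camera, name): "location" ([x, y, z] in mm, in world coordinates, good to about 4 mm: a listed point, or the origin of a listed thing).
The state is a dict: "t": time; "qpos": joint angles; "qvel": joint speeds; "joint_torque": joint torques, N m; "ee_pos": TCP position; "orientation": TCP orientation; "ft_force": force on the tool from outside, world axes, zero at the start; "moment": the same for the moment, N m; "width": finger opening in mm.
Only numpy, scipy, OpenCV 4.12 (cv2) and the standard library are available. Lean on these libraries where they do the work, as an engineer would, in place of code of your own. Each camera call takes 0.05 s, during which the arm holds its last target.

## Working session

There is one attempt and no reset: what is moved stays moved. The work goes in short steps, Python scripts to look and compute and a tool call to move; the robot and the scene stay as the last step left them, time stands still between calls to the robot, and variables do not carry over. Pictures are saved under pics/ and viewed, and the job is handed in when it is done.

Besides the shell and the picture viewer there is one more tool, called after "Request:" as name(argument=value, ...), one argument or row to a line, values as JSON. move_arm: Moves the arm, as the interface text tells. Its arguments: {"type":"object","properties":{"motion":{"type":"array","items":{"type":"array"}},"gripper":{"type":"number"}},"required":["motion"]}

```bash
mkdir -p pics; cat > h.py <<'E'
import numpy as np, cv2
from workcell import ctrl
from scipy.spatial.transform import Rotation as R
def snap(cam,fn):
    im=ctrl.get_image(cam); cv2.imwrite('pics/'+fn,im['pixels'][:,:,::-1]); return im
def proj(im,X):
    c=im['R']@np.asarray(X,float)+im['t']; p=im['camera_matrix']@c; return p[:2]/p[2]
np.set_printoptions(precision=3,suppress=True)
E
python3 - <<'E'
from h import *
for c in ['scene','top']:
    snap(c,c+'0.png')
    for n in ['lever_grip','foot','jig']:
        print(c,n,[(np.round(d['location'],1),round(d['p'],2)) for d in ctrl.pinpoint(c,n)][:4])
o=ctrl.get_obs();print(o)
E
```

```text
scene lever_grip [(array([323.8, -58.7, 172.9]), 0.68), (array([ 364.1, -450.8,    1.3]), 0.63), (array([242. , 173.8, 175.7]), 0.61), (array([604.5,  70.1, 178. ]), 0.45)]
scene foot [(array([645. ,  64.2,  93.8]), 0.42)]
scene jig [(array([655.9,  67.8,  -2.5]), 0.92), (array([303.6, 166.8,  -1.6]), 0.66), (array([380.3, -60.1,  -0.3]), 0.57)]
top lever_grip [(array([323.5, -62.6, 175.3]), 0.64), (array([597.5,  69.3, 176.4]), 0.54), (array([239.5, 175.7, 172.6]), 0.53)]
top foot [(array([386.5, 395.3,   0. ]), 0.65)]
top jig [(array([383.7, -53.9,   1.2]), 0.74), (array([299.8, 165.7,  -4.6]), 0.67)]
{'t': 0.4, 'qpos': array([ 1.267,  0.423,  1.63 , -0.   ,  1.089, -0.019]), 'qvel': array([-0.001, -0.   ,  0.001, -0.001, -0.001, -0.   ]), 'joint_torque': array([  0.   , -54.402, -27.366,   0.064,   0.019,  -0.   ]), 'ee_pos': array([175.527, 599.735, 222.551]), 'orientation': array([ 2.514,  1.884, -0.   ]), 'ft_force': array([0.742, 0.243, 0.705]), 'moment': array([-0.026,  0.008, -0.035]), 'width': 87.85748740357131}
```

View pics/scene0.png

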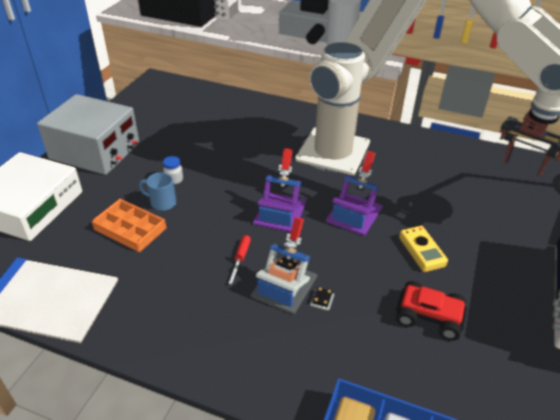

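View pics/top0.png

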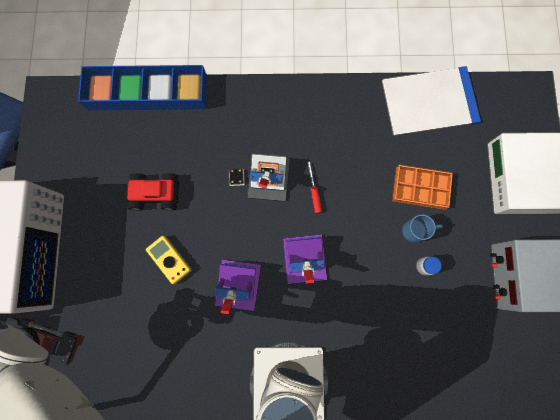

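The true fixture (dark base, blue bridge) is at scene (285,275) and top (268,178). The two purple ones are the look-alikes. Next I'll zoom in.

```bash
python3 - <<'E'
from h import *
a=cv2.imread('pics/scene0.png')[205:315,225:345];b=cv2.imread('pics/top0.png')[140:220,225:335]
a=cv2.resize(a,None,fx=5,fy=5,interpolation=cv2.INTER_CUBIC);b=cv2.resize(b,None,fx=7,fy=7,interpolation=cv2.INTER_CUBIC)
cv2.imwrite('pics/a.png',a);cv2.imwrite('pics/b.png',b)
for c in ['scene','top']:
    im=ctrl.get_image(c)
    print(c,-im['R'].T@im['t'],im['camera_matrix'][0,0])
    for X in [(656,68,0),(600,70,177),(581,0,0)]: print(proj(im,X))
    for d in ctrl.regions_of(c,'jig')[:4]:
        m=d['mask'];ys,xs=np.nonzero(m);print(d['p'],m.sum(),xs.mean(),ys.mean(),cv2.minAreaRect(np.c_[xs,ys].astype(np.int32)))
    for d in ctrl.regions_of(c,'lever_grip')[:5]:
        m=d['mask'];ys,xs=np.nonzero(m);print(d['p'],m.sum(),xs.mean(),ys.mean(),xs.min(),xs.max(),ys.min(),ys.max())
E
```

```text
scene [1571.83   386.282 1143.278] 539.1168091702297
[286.03  284.906]
[296.035 225.502]
[273.235 259.521]
0.91 2746 284.44573925710125 274.744719592134 ((290.7156066894531, 265.38531494140625), (53.91192626953125, 94.14268493652344), 28.300758361816406)
0.78 2117 278.9806329711856 200.6679263108172 ((284.2500305175781, 191.25), (45.53679656982422, 83.16790008544922), 18.43494987487793)
0.73 1998 355.2567567567568 203.32532532532534 ((362.08099365234375, 193.30311584472656), (45.37001419067383, 81.5657958984375), 27.552812576293945)
0.74 174 367.2241379310345 161.82183908045977 361 373 152 172
0.72 207 295.2995169082126 228.45893719806764 289 302 217 240
0.43 182 285.4945054945055 158.95054945054946 280 290 149 169
top [ 309.959  -13.157 1332.109] 400.48415344642876
[267.733 180.167]
[263.411 183.47 ]
[287.636 201.513]
0.93 1408 268.67116477272725 178.8877840909091 ((268.442626953125, 177.1311492919922), (38.38715362548828, 44.543582916259766), 5.19442892074585)
0.72 230 236.66521739130434 177.0086956521739 ((237.0, 177.0), (16.0, 14.0), 90.0)
0.6 2020 237.05049504950495 285.6579207920792 ((236.59454345703125, 287.56475830078125), (42.665035247802734, 54.38169479370117), 7.853313446044922)
0.48 110 226.98181818181817 305.8818181818182 222 232 299 313
0.41 68 263.3970588235294 182.94117647058823 259 268 179 187
```

View pics/a.png

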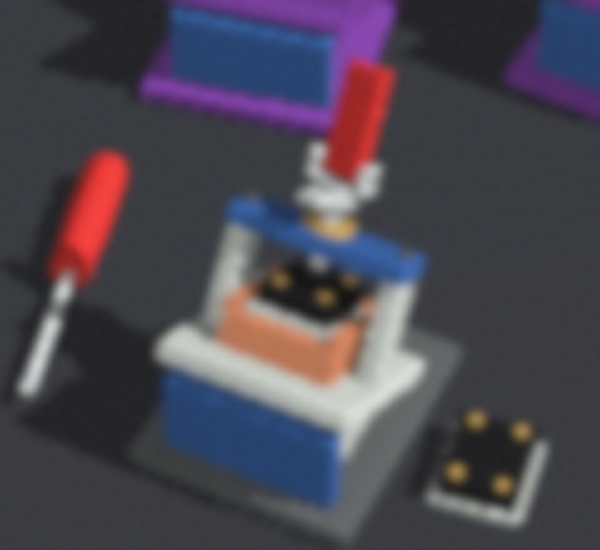

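View pics/b.png

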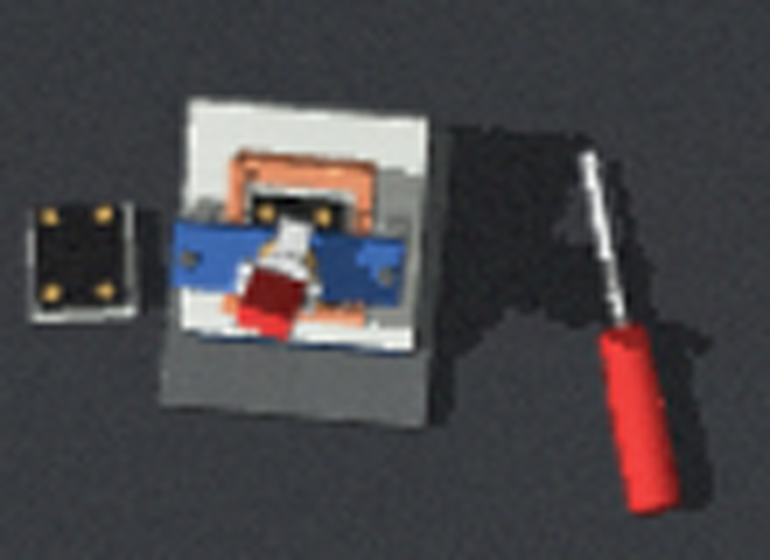

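```bash
cat > fit.py <<'E'
from h import *
from scipy.optimize import minimize
def redmask(im,box,thr=60):
    x0,x1,y0,y1=box; p=im['pixels'][y0:y1,x0:x1].astype(float)
    p=cv2.resize(p,None,fx=8,fy=8,interpolation=cv2.INTER_CUBIC)
    r=p[...,0]-np.maximum(p[...,1],p[...,2]); m=(r>thr)
    n,l,s,c=cv2.connectedComponentsWithStats(m.astype(np.uint8))
    k=1+np.argmax(s[1:,4]); return (l==k).astype(np.uint8)
def corners(g,Rm,zlo=-27,zhi=24):
    return np.array([g+Rm@np.array([a,b,c]) for a in(-5,5) for b in(-12,12) for c in (zlo,zhi)])
def leverR(yaw,th,fold=0):
    J=R.from_euler('z',yaw)*R.from_euler('y',-30,degrees=True)   # z axis: out of bolt
    return (J*R.from_euler('z',th)*R.from_euler('y',fold)).as_matrix()
def sil(im,X,box):
    x0,x1,y0,y1=box; P=np.array([proj(im,x) for x in X]); P=(P-[x0,y0]+.5)*8-.5
    m=np.zeros(((y1-y0)*8,(x1-x0)*8),np.uint8)
    cv2.fillConvexPoly(m,np.round(cv2.convexHull(P.astype(np.float32))*16).astype(np.int32),1,shift=4); return m
E
python3 - <<'E'
from fit import *
ims={c:ctrl.get_image(c) for c in['scene','top']}
bx={'scene':(283,312,208,246),'top':(252,278,172,196)}
ms={}
for c in ims:
    ms[c]=redmask(ims[c],bx[c],50); print(c,ms[c].sum()/64)
best=[]
for yaw in np.radians([-4.5]):
  def cost(p,full=False):
    X=corners(p[:3],leverR(yaw,p[3])); L=[]
    for c in ims:
        s=sil(ims[c],X,bx[c]); L.append(1-(s&ms[c]).sum()/((s|ms[c]).sum()))
    return L if full else sum(L)
  for th0 in np.radians([-50,-30,-15,0,15,30]):
    r=minimize(cost,[600,69,176,th0],method='Nelder-Mead',options=dict(initial_simplex=np.array([[600,69,176,th0]]+[[600+8*(i==0),69+8*(i==1),176+8*(i==2),th0+.3*(i==3)] for i in range(4)]),xatol=.05,fatol=1e-4))
    print(np.degrees(yaw),np.degrees(th0),r.x[:3],np.degrees(r.x[3]),cost(r.x,True))
E
```

```text
scene 216.703125
top 89.078125
-4.5 -50.0 [601.707  72.336 173.577] -10.067996044918381 [np.float64(0.1654078549848943), np.float64(0.28184873949579836)]
-4.5 -29.999999999999996 [602.033  72.618 172.885] -19.467107117136464 [np.float64(0.1568996790846937), np.float64(0.3038229376257545)]
-4.5 -14.999999999999998 [601.601  72.317 173.279] -11.503696559303187 [np.float64(0.165085910652921), np.float64(0.2854979811574697)]
-4.5 0.0 [602.245  72.556 173.458] 0.2582188714606201 [np.float64(0.16285950185771292), np.float64(0.30548690064260997)]
-4.5 14.999999999999998 [600.879  72.718 174.622] 4.595309668541035 [np.float64(0.15260960334029228), np.float64(0.3203899268887084)]
-4.5 29.999999999999996 [601.66   72.531 173.895] -8.321188210907229 [np.float64(0.16008802090496488), np.float64(0.2873390199029938)]
```

```bash
python3 - <<'E'
from fit import *
ims={c:ctrl.get_image(c) for c in['scene','top']}
bx={'scene':(270,315,205,260),'top':(245,290,165,200)}
out=[]
for c in ims:
    x0,x1,y0,y1=bx[c];p=cv2.resize(ims[c]['pixels'][y0:y1,x0:x1][:,:,::-1],None,fx=8,fy=8,interpolation=cv2.INTER_CUBIC)
    for th,col in((-10,(0,255,0)),):
      Rm=leverR(np.radians(-4.5),np.radians(th)); g=np.array([601.7,72.3,173.5])
      s=sil(ims[c],corners(g,Rm,-34,24),bx[c]); cs,_=cv2.findContours(s,0,2); cv2.drawContours(p,cs,-1,col,1)
      for h in (-34,-68):
        q=(proj(ims[c],g+Rm@[0,0,h])-[x0,y0]+.5)*8; cv2.circle(p,tuple(int(v) for v in q),4,(0,255,255),-1)
        q2=(proj(ims[c],g+Rm@[30,0,h])-[x0,y0]+.5)*8; cv2.line(p,tuple(int(v) for v in q),tuple(int(v) for v in q2),(255,0,255),1)
    out.append(p)
H=max(o.shape[0] for o in out)
cv2.imwrite('pics/ov.png',np.hstack([cv2.copyMakeBorder(o,0,H-o.shape[0],0,0,0) for o in out]))
E
```

```text
(no output)
```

View pics/ov.png

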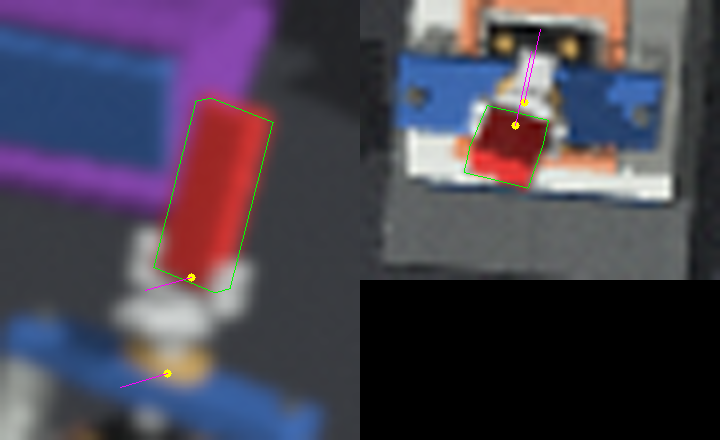

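```bash
cat > plan.py <<'E'
from fit import *
YAW=np.radians(-4.5); G0=np.array([601.7,72.3,173.5])
def tgt(th,back=0,g=G0,down=0,flip=0):
    """tool pose gripping lever at bolt angle th(deg, ccw+ about axis); back=retreat mm"""
    L=leverR(YAW,np.radians(th)); z=-L[:,2]; x=L[:,0]*(-1 if flip else 1); y=np.cross(z,x)
    return g+z*(19-back+down), np.c_[x,y,z]
def step(p,Rm,pr=True):
    o=ctrl.get_obs(); R0=R.from_rotvec(o['orientation']).as_matrix()
    s=R0.T@(np.array(p)-o['ee_pos'])/150; t=R.from_matrix(R0.T@Rm).as_rotvec()/np.radians(60)
    print('shift',s,'turn',t,'| t',o['t'],'pos',o['ee_pos'],'q',o['qpos'],'F',o['ft_force'],'w',o['width']); return s,t
E
python3 - <<'E'
from plan import *
p,Rm=tgt(-10,60);print(p);step(p+[-60,0,60],Rm)
p,Rm=tgt(170,60);step(p,Rm)
E
```

```text
[581.263  73.908 209.007]
shift [-2.718  3.197 -0.309] turn [-0.309  0.457  1.433] | t 0.9 pos [175.593 599.856 222.696] q [ 1.267  0.423  1.63  -0.     1.089 -0.019] F [ 1.083 -1.258  0.021] w 87.61627906455288
shift [-2.605  3.581  0.091] turn [-0.461 -0.312 -1.492] | t 0.9 pos [175.593 599.856 222.696] q [ 1.267  0.423  1.63  -0.     1.089 -0.019] F [ 1.083 -1.258  0.021] w 87.61627906455288
```

Request:
move_arm(
  motion=[
    [[-0.3,0.33,-0.2],[-0.05,0.08,0.15]],
    [[-0.6,0.66,-0.4],[-0.1,0.15,0.3]],
    [[-0.9,1,-0.5],[-0.14,0.2,0.45]],
    [[-0.9,1,-0.5],[-0.18,0.28,0.6]],
    [[-0.9,1,-0.5],[-0.2,0.3,0.75]],
  ],
  gripper=0.6,
)

```text
t: 1.52
ee_pos: [282.1, 425.8, 298.6]
orientation: [-2.978, -0.735, -0.574]
ft_force: [0.7, 0.6, -1.2]
width: 52.4
```

```bash
python3 - <<'E'
from plan import *
p,Rm=tgt(-10,60);step(p+[-40,0,60],Rm)
E
```

```text
shift [0.304 2.855 0.532] turn [-0.159  0.146  0.667] | t 1.525 pos [282.135 425.85  298.578] q [ 1.124  0.056  1.981 -0.353  0.878  0.836] F [ 0.697  0.57  -1.248] w 52.367137467719445
```

Request:
move_arm(
  motion=[
    [[0.03,0.33,0.05],[-0.03,0.03,0.13]],
    [[0.06,0.66,0.1],[-0.06,0.06,0.26]],
    [[0.1,1,0.15],[-0.09,0.09,0.4]],
    [[0.1,1,0.15],[-0.12,0.12,0.5]],
    [[0.1,1,0.15],[-0.15,0.14,0.6]],
  ],
)

```text
t: 2.15
ee_pos: [371.0, 303.4, 292.4]
orientation: [-3.006, 0.268, -0.803]
ft_force: [0.5, -0.7, -1.0]
width: 52.7
```

```bash
python3 - <<'E'
from plan import *
p,Rm=tgt(-10,60);step(p+[-40,0,60],Rm)
E
```

```text
shift [1.151 1.336 0.739] turn [-0.012  0.005  0.069] | t 2.15 pos [370.999 303.449 292.446] q [ 0.93   0.004  2.103 -0.6    0.822  1.477] F [ 0.536 -0.711 -1.006] w 52.68059237792042
```

Request:
move_arm(
  motion=[
    [[0.25,0.28,0.1],[0,0,0.03]],
    [[0.5,0.56,0.2],[0,0,0.06]],
    [[0.75,0.84,0.35],[-0.01,0,0.07]],
    [[0.9,1,0.5],[-0.01,0,0.07]],
    [[0.95,1,0.6],[-0.01,0,0.07]],
  ],
)

```text
t: 2.78
ee_pos: [514.8, 129.0, 275.2]
orientation: [-2.987, 0.378, -0.797]
ft_force: [0.5, 0.3, -0.5]
width: 52.4
```

```bash
python3 - <<'E'
from plan import *
p,Rm=tgt(-10,60);step(p,Rm)
E
```

```text
shift [0.245 0.295 0.615] turn [-0.002  0.005  0.001] | t 2.775 pos [514.835 129.024 275.157] q [ 0.339  0.044  2.107 -0.394  0.543  0.883] F [ 0.483  0.308 -0.498] w 52.42340625824626
```

Request:
move_arm(
  motion=[
    [[0.12,0.15,0.2],[0,0,0]],
    [[0.2,0.25,0.4],[0,0,0]],
    [[0.24,0.29,0.55],[0,0,0]],
    [[0.245,0.295,0.615],[0,0,0]],
    [[0.245,0.295,0.615],[0,0.005,0]],
  ],
)

```text
t: 3.4
ee_pos: [580.1, 76.8, 208.4]
orientation: [-2.986, 0.371, -0.803]
ft_force: [0.9, -0.6, 0.2]
width: 52.7
```

```bash
python3 - <<'E'
from plan import *
out=[]
for c,b in (('scene',(265,335,190,260)),('top',(235,305,130,200))):
    im=ctrl.get_image(c);x0,x1,y0,y1=b
    out.append(cv2.resize(im['pixels'][y0:y1,x0:x1][:,:,::-1],None,fx=5.6,fy=5.6,interpolation=cv2.INTER_CUBIC))
cv2.imwrite('pics/pg.png',np.hstack(out))
p,Rm=tgt(-10,3);step(p,Rm)
E
```

```text
shift [0.011 0.02  0.387] turn [-0.004  0.001  0.005] | t 3.5 pos [580.008  76.975 209.298] q [ 0.176  0.229  2.079 -0.369  0.345  0.74 ] F [ 0.111 -0.219  0.422] w 52.87747996036983
```

View pics/pg.png

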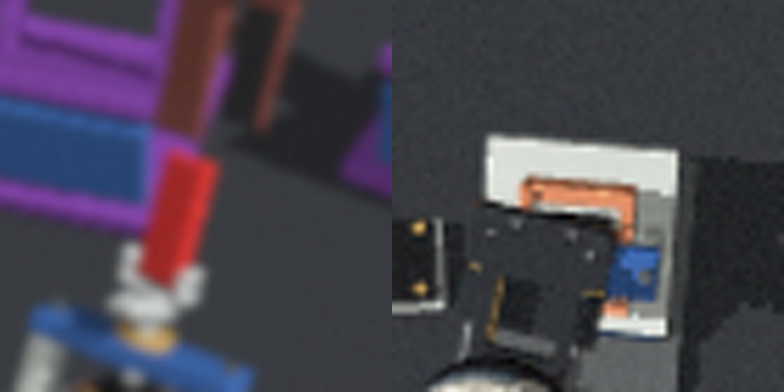

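```bash
python3 - <<'E'
from plan import *
o=ctrl.get_obs();Rm=R.from_rotvec(o['orientation']).as_matrix();p=o['ee_pos']
im=ctrl.get_image('scene')
x0,x1,y0,y1=(265,335,190,260)
pic=cv2.resize(im['pixels'][y0:y1,x0:x1][:,:,::-1],None,fx=8,fy=8,interpolation=cv2.INTER_CUBIC)
def P(X): return tuple(int(v) for v in (proj(im,X)-[x0,y0]+.5)*8)
cv2.circle(pic,P(p),4,(0,255,255),-1)
cv2.line(pic,P(p-Rm[:,0]*26),P(p+Rm[:,0]*26),(0,255,0),1)
cv2.line(pic,P(p),P(p+Rm[:,2]*120),(255,255,0),1)
for s in(-26,26):
  for w in (-10,10): cv2.circle(pic,P(p+s*Rm[:,0]+w*Rm[:,1]),3,(255,255,255),-1)
cv2.imwrite('pics/pg2.png',pic)
E
```

```text
(no output)
```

View pics/pg2.png

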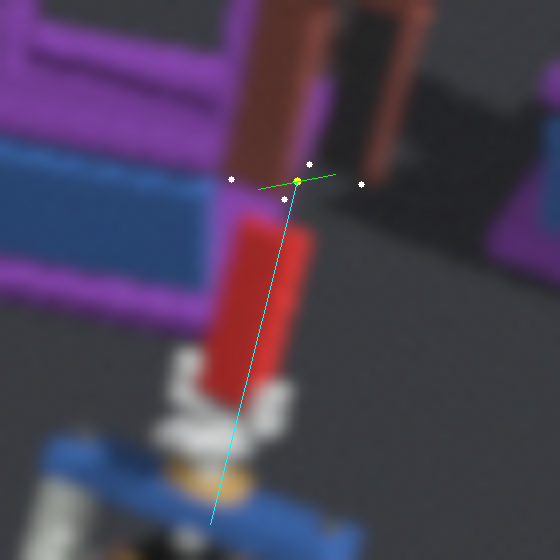

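Request:
move_arm(
  motion=[
    [[0.01,0.02,0.1],[0,0,0]],
    [[0.01,0.02,0.2],[0,0,0]],
    [[0.01,0.02,0.3],[0,0,0]],
    [[0.01,0.02,0.387],[0,0,0]],
    [[0.01,0.02,0.387],[0,0,0]],
  ],
)

```text
t: 4.18
ee_pos: [609.7, 70.6, 157.6]
orientation: [-2.987, 0.372, -0.801]
ft_force: [-0.5, -0.5, 0.5]
width: 52.5
```

```bash
cat > look.py <<'E'
from plan import *
import sys
o=ctrl.get_obs();Rm=R.from_rotvec(o['orientation']).as_matrix();p=o['ee_pos']
out=[]
for c,(x0,x1,y0,y1) in (('scene',(260,330,195,265)),('top',(235,305,140,210))):
    im=ctrl.get_image(c)
    pic=cv2.resize(im['pixels'][y0:y1,x0:x1][:,:,::-1],None,fx=5.7,fy=5.7,interpolation=cv2.INTER_CUBIC)
    def P(X): return tuple(int(v) for v in (proj(im,X)-[x0,y0]+.5)*5.7)
    if len(sys.argv)>2: cv2.circle(pic,P(p),3,(0,255,255),-1)
    out.append(pic)
cv2.imwrite('pics/'+sys.argv[1]+'.png',np.hstack(out))
E
cat > st.py <<'E'
from plan import *
o=ctrl.get_obs();Rm=R.from_rotvec(o['orientation']).as_matrix()
f=o['ft_force'];m=o['moment']
J=leverR(YAW,0); x=J.T@Rm[:,0]; th=np.degrees(np.arctan2(x[1],x[0]))
print('t',o['t'],'pos',o['ee_pos'],'q',o['qpos'],'w',round(o['width'],1))
print('F tool',Rm.T@f,'M tool',Rm.T@m,'th',th,'tilt x,y(deg) of tool z vs axis',np.degrees(J.T@-Rm[:,2])[:2],'off from G0 (bolt frame)',J.T@(o['ee_pos']-Rm[:,2]*19-G0))
E
python3 look.py g1 1; python3 st.py
```

```text
t 4.275 pos [609.818  70.728 158.797] q [ 0.152  0.357  2.053 -0.473  0.246  0.832] w 52.8
F tool [-0.142 -0.059 -0.159] M tool [-0.109 -0.262 -0.048] th -9.756067020087745 tilt x,y(deg) of tool z vs axis [ 0.079 -0.189] off from G0 (bolt frame) [-0.21  -0.993  2.159]
```

View pics/g1.png

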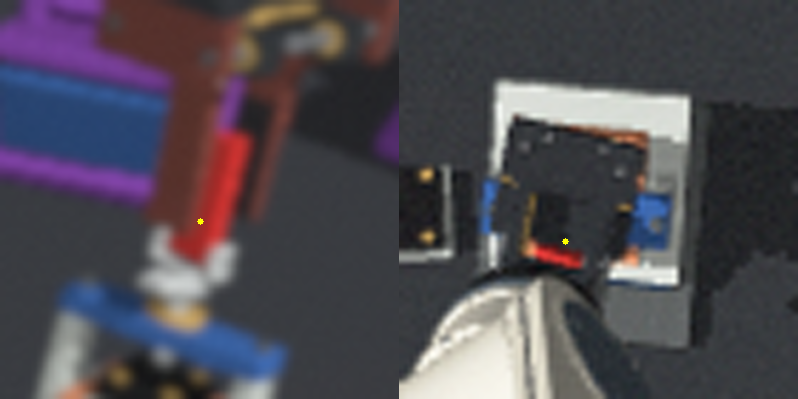

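Request:
move_arm(
  motion=[
    [[0,0,0],[0,0,0]],
    [[0,0,0],[0,0,0]],
    [[0,0,0],[0,0,0]],
    [[0,0,0],[0,0,0]],
    [[0,0,0],[0,0,0]],
  ],
  gripper=0,
)

```text
t: 4.9
ee_pos: [610.4, 70.8, 159.7]
orientation: [-2.985, 0.373, -0.805]
ft_force: [-0.4, -2.1, 0.8]
width: 10.0
```

```bash
python3 st.py
```

```text
t 4.9 pos [610.371  70.772 159.658] q [ 0.152  0.356  2.053 -0.473  0.245  0.832] w 10.0
F tool [ 0.532  2.012 -0.821] M tool [-0.52   0.023  0.228] th -9.784486509550225 tilt x,y(deg) of tool z vs axis [-0.018 -0.21 ] off from G0 (bolt frame) [ 0.663 -0.913  2.63 ]
```

Request:
move_arm(
  motion=[
    [[0,0,0.001],[0,0,0.1]],
    [[0,0,0.003],[0,0,0.2]],
    [[0,0,0.004],[0,0,0.3]],
    [[0,0,0.006],[0,0,0.4]],
    [[0,0,0.007],[0,0,0.5]],
  ],
)

```text
t: 5.52
ee_pos: [611.0, 70.4, 159.2]
orientation: [-2.674, 1.09, -0.737]
ft_force: [-2.3, -3.1, 6.7]
width: 10.0
```

```bash
python3 st.py
```

```text
t 5.525 pos [610.979  70.449 159.171] q [ 0.151  0.358  2.052 -0.477  0.244  1.361] w 10.0
F tool [ 3.3    1.466 -6.856] M tool [-0.508  0.615 -0.262] th -39.91212761934972 tilt x,y(deg) of tool z vs axis [-0.047 -0.184] off from G0 (bolt frame) [ 0.957 -1.178  1.893]
```

Request:
move_arm(
  motion=[
    [[0,0,0],[0,0,0.1]],
    [[0,0,0.001],[0,0,0.2]],
    [[0,0,0.002],[0,0,0.3]],
    [[0,0,0.003],[0,0,0.4]],
    [[0,0,0.004],[0,0,0.5]],
  ],
)

```text
t: 6.15
ee_pos: [611.4, 70.3, 158.7]
orientation: [-2.221, 1.685, -0.627]
ft_force: [-1.6, -4.9, 5.3]
width: 9.7
```

```bash
python3 st.py
```

```text
t 6.15 pos [611.399  70.264 158.67 ] q [ 0.151  0.359  2.052 -0.478  0.243  1.886] w 9.7
F tool [ 5.226  0.201 -5.224] M tool [-0.06   1.128 -0.293] th -69.91487516784014 tilt x,y(deg) of tool z vs axis [-0.049 -0.172] off from G0 (bolt frame) [ 1.081 -1.326  1.242]
```

Request:
move_arm(
  motion=[
    [[0,0,0],[0,0,0.1]],
    [[0,0,0.001],[0,0,0.2]],
    [[0,0,0.002],[0,0,0.3]],
    [[0,0,0.003],[0,0,0.4]],
    [[0,0,0.004],[0,0,0.45]],
  ],
)

```text
t: 6.78
ee_pos: [611.8, 70.0, 158.2]
orientation: [-1.723, 2.102, -0.502]
ft_force: [-2.2, -6.3, 6.6]
width: 9.7
```

```bash
python3 st.py; python3 look.py g2 1
```

```text
t 6.775 pos [611.755  69.954 158.201] q [ 0.15   0.36   2.051 -0.48   0.243  2.358] w 9.7
F tool [ 6.132 -2.604 -6.545] M tool [ 0.557  1.374 -0.194] th -96.85722210922454 tilt x,y(deg) of tool z vs axis [-0.048 -0.15 ] off from G0 (bolt frame) [ 1.175 -1.599  0.647]
```

View pics/g2.png

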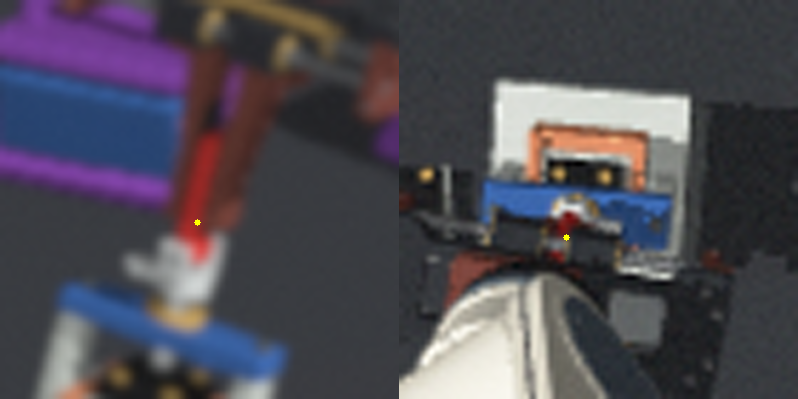

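Request:
move_arm(
  motion=[
    [[0,0,0],[0,0,0]],
    [[0,0,0],[0,0,0]],
    [[0,0,0],[0,0,-0.15]],
    [[0,0,0],[0,0,-0.32]],
    [[0,0,0],[0,0,-0.49]],
  ],
  gripper=0.6,
)

```text
t: 7.5
ee_pos: [610.9, 70.9, 157.0]
orientation: [-2.272, 1.634, -0.637]
ft_force: [0.3, 0.5, -0.5]
width: 52.2
```

```bash
python3 st.py
```

```text
t 7.5 pos [610.857  70.92  156.97 ] q [ 0.152  0.362  2.052 -0.479  0.242  1.837] w 52.2
F tool [-0.49  -0.195  0.578] M tool [-0.312 -0.089  0.007] th -67.00573922558436 tilt x,y(deg) of tool z vs axis [ 0.064 -0.209] off from G0 (bolt frame) [-0.244 -0.727  0.066]
```

Request:
move_arm(
  motion=[
    [[0,0,0],[0,0,-0.17]],
    [[0,0,0],[0,0,-0.34]],
    [[0,0,0],[0,0,-0.51]],
    [[0,0,0],[0,0,-0.68]],
    [[0,0,0],[0,0,-0.85]],
  ],
)

```text
t: 8.12
ee_pos: [610.8, 70.9, 157.0]
orientation: [-2.935, 0.529, -0.793]
ft_force: [-0.0, 0.6, 0.6]
width: 53.1
```

Request:
move_arm(
  motion=[
    [[0,0,0],[0,0,-0.17]],
    [[0,0,0],[0,0,-0.34]],
    [[0,0,0],[0,0,-0.51]],
    [[0,0,0],[0,0,-0.68]],
    [[0,0,0],[0,0,-0.85]],
  ],
)

```text
t: 8.75
ee_pos: [610.8, 70.9, 157.0]
orientation: [2.778, 0.759, 0.726]
ft_force: [0.2, 0.0, -0.4]
width: 52.5
```

```bash
python3 st.py; python3 - <<'E'
from plan import *
p,Rm=tgt(-97+180,0,g=G0+leverR(YAW,0)@[1.2,-2.3,0.6]);step(p,Rm)
E
```

```text
t 8.75 pos [610.848  70.92  156.95 ] q [ 0.152  0.362  2.052 -0.479  0.242  0.057] w 52.5
F tool [ 0.006 -0.059  0.409] M tool [ 0.108 -0.236 -0.029] th 34.99618691944511 tilt x,y(deg) of tool z vs axis [ 0.067 -0.208] off from G0 (bolt frame) [-0.261 -0.727  0.053]
shift [ 0.002  0.015 -0.004] turn [-0.003 -0.002 -0.8  ] | t 8.75 pos [610.848  70.92  156.95 ] q [ 0.152  0.362  2.052 -0.479  0.242  0.057] F [ 0.182  0.039 -0.369] w 52.467629460598815
```

Request:
move_arm(
  motion=[
    [[0,0,0],[0,0,-0.17]],
    [[0,0,0],[0,0,-0.34]],
    [[0,0.005,0],[0,0,-0.51]],
    [[0.001,0.01,0],[0,0,-0.68]],
    [[0.002,0.017,0],[0,0,-0.8]],
  ],
)

```text
t: 9.38
ee_pos: [612.2, 68.9, 157.8]
orientation: [2.118, 1.73, 0.532]
ft_force: [-1.5, 0.4, 1.2]
width: 52.7
```

Request:
move_arm(
  motion=[
    [[0,0,0],[0,0,0]],
    [[0,0,0],[0,0,0]],
    [[0,0,0],[0,0,0]],
    [[0,0,0],[0,0,0]],
    [[0,0,0],[0,0,0]],
  ],
  gripper=0,
)

```text
t: 10.0
ee_pos: [612.5, 69.2, 158.2]
orientation: [2.122, 1.725, 0.535]
ft_force: [-1.9, 3.4, -0.1]
width: 10.1
```

```bash
python3 st.py
```

```text
t 10.0 pos [612.519  69.16  158.208] q [ 0.147  0.361  2.05  -0.466  0.242 -0.792] w 10.1
F tool [ 2.951 -2.297 -0.929] M tool [ 0.729  0.76  -0.188] th 82.64664428773112 tilt x,y(deg) of tool z vs axis [-0.003 -0.25 ] off from G0 (bolt frame) [ 1.907 -2.365  0.24 ]
```

Request:
move_arm(
  motion=[
    [[0,0,0],[0,0,0.1]],
    [[0,0,0.001],[0,0,0.2]],
    [[0,0,0.002],[0,0,0.3]],
    [[0,0,0.003],[0,0,0.4]],
    [[0,0,0.004],[0,0,0.5]],
  ],
)

```text
t: 10.62
ee_pos: [612.6, 68.8, 157.5]
orientation: [2.576, 1.148, 0.666]
ft_force: [-0.5, 0.5, -0.8]
width: 10.0
```

```bash
python3 st.py
```

```text
t 10.625 pos [612.605  68.774 157.495] q [ 0.147  0.363  2.05  -0.468  0.242 -0.264] w 10.0
F tool [-0.112 -0.976  0.434] M tool [ 0.235 -0.107 -0.247] th 52.483223532566306 tilt x,y(deg) of tool z vs axis [ 0.042 -0.204] off from G0 (bolt frame) [ 1.666 -2.727 -0.435]
```

Request:
move_arm(
  motion=[
    [[0,0,0],[0,0,0.1]],
    [[0,0,0.001],[0,0,0.2]],
    [[0,0,0.002],[0,0,0.3]],
    [[0,0,0.003],[0,0,0.4]],
    [[0,0,0.004],[0,0,0.5]],
  ],
)

```text
t: 11.25
ee_pos: [612.6, 68.4, 156.8]
orientation: [2.89, 0.458, 0.761]
ft_force: [-0.6, -0.2, -1.9]
width: 9.4
```

```bash
python3 st.py
```

```text
t 11.25 pos [612.646  68.437 156.779] q [ 0.146  0.364  2.049 -0.469  0.242  0.261] w 9.4
F tool [-1.393 -0.349  1.348] M tool [-0.22  -0.29  -0.341] th 22.4812943805225 tilt x,y(deg) of tool z vs axis [ 0.082 -0.17 ] off from G0 (bolt frame) [ 1.379 -3.048 -1.088]
```

Request:
move_arm(
  motion=[
    [[0,0,0],[0,0,0.1]],
    [[0,0,0.001],[0,0,0.2]],
    [[0,0,0.002],[0,0,0.3]],
    [[0,0,0.003],[0,0,0.4]],
    [[0,0,0.004],[0,0,0.5]],
  ],
)

```text
t: 11.88
ee_pos: [612.5, 68.2, 155.9]
orientation: [-3.004, 0.315, -0.805]
ft_force: [-0.9, -1.2, -0.8]
width: 9.7
```

```bash
python3 st.py
```

```text
t 11.875 pos [612.51   68.248 155.937] q [ 0.146  0.365  2.05  -0.471  0.241  0.786] w 9.7
F tool [-0.981  1.362  0.283] M tool [-0.434 -0.349 -0.316] th -7.517630339858045 tilt x,y(deg) of tool z vs axis [ 0.135 -0.146] off from G0 (bolt frame) [ 0.871 -3.24  -1.757]
```

```bash
cat >> st.py <<'E'
M=[(Rm.T@m)[2]];T=[o['joint_torque'][5]]
for _ in range(3):
    ctrl.get_image('top');o=ctrl.get_obs();M.append((Rm.T@o['moment'])[2]);T.append(o['joint_torque'][5])
print('Mz',np.array(M),np.mean(M),'tau6',np.array(T))
E
python3 st.py|tail -1
```

```text
Mz [-0.316 -0.23  -0.11  -0.088] -0.18587231046642336 tau6 [-0.817 -0.083  1.011  0.423]
```

Request:
move_arm(
  motion=[
    [[0,0,0],[0,0,0.1]],
    [[0,0,0.001],[0,0,0.2]],
    [[0,0,0.002],[0,0,0.3]],
    [[0,0,0.003],[0,0,0.4]],
    [[0,0,0.004],[0,0,0.5]],
  ],
)

```text
t: 12.65
ee_pos: [612.4, 68.3, 155.1]
orientation: [-2.709, 1.036, -0.74]
ft_force: [-2.5, 0.5, -1.3]
width: 10.3
```

```bash
python3 st.py
```

```text
t 12.65 pos [612.375  68.337 155.1  ] q [ 0.146  0.367  2.05  -0.472  0.241  1.309] w 10.3
F tool [-2.501  1.498 -0.109] M tool [-0.725 -0.51  -0.237] th -37.38806456899098 tilt x,y(deg) of tool z vs axis [ 0.181 -0.147] off from G0 (bolt frame) [ 0.346 -3.162 -2.412]
Mz [-0.237 -0.202 -0.094 -0.113] -0.16168845314912278 tau6 [-0.82  -0.054  0.997  0.403]
```

Request:
move_arm(
  motion=[
    [[0,0,0],[0,0,0.1]],
    [[0,0,0.001],[0,0,0.2]],
    [[0,0,0.002],[0,0,0.3]],
    [[0,0,0.003],[0,0,0.4]],
    [[0,0,0.004],[0,0,0.5]],
  ],
)

```text
t: 13.42
ee_pos: [612.5, 68.6, 154.4]
orientation: [-2.268, 1.641, -0.634]
ft_force: [-4.7, 2.3, -2.9]
width: 9.7
```

```bash
python3 st.py
```

```text
t 13.425 pos [612.489  68.633 154.39 ] q [ 0.147  0.368  2.05  -0.473  0.239  1.833] w 9.7
F tool [-3.918  4.516  0.088] M tool [-1.228 -0.782 -0.285] th -67.31276156209965 tilt x,y(deg) of tool z vs axis [ 0.196 -0.168] off from G0 (bolt frame) [ 0.074 -2.865 -3.072]
Mz [-0.285 -0.246 -0.1   -0.054] -0.17119495111562308 tau6 [-0.83   0.067  0.906  0.378]
```

Request:
move_arm(
  motion=[
    [[0,0,0],[0,0,0.1]],
    [[0,0,0.001],[0,0,0.2]],
    [[0,0,0.002],[0,0,0.3]],
    [[0,0,0.003],[0,0,0.4]],
    [[0,0,0.004],[0,0,0.5]],
  ],
)

```text
t: 14.2
ee_pos: [612.7, 69.1, 153.9]
orientation: [-1.716, 2.11, -0.496]
ft_force: [-7.3, 5.8, -1.3]
width: 9.8
```

```bash
sed -i '/^M=\[/,$d' st.py; python3 st.py; python3 look.py g3
```

```text
t 14.2 pos [612.65   69.069 153.93 ] q [ 0.147  0.369  2.05  -0.475  0.238  2.358] w 9.8
F tool [-4.268  7.969 -2.736] M tool [-1.911 -0.618 -0.283] th -97.29142856133885 tilt x,y(deg) of tool z vs axis [ 0.186 -0.203] off from G0 (bolt frame) [-0.05  -2.429 -3.534]
```

View pics/g3.png

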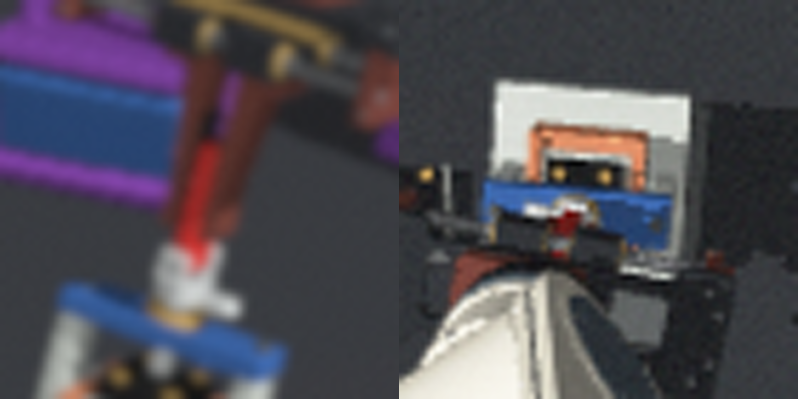

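Request:
move_arm(
  motion=[
    [[0,0,0],[0,0,0]],
    [[0,0,0],[0,0,0]],
    [[0,0,0],[0,0,-0.15]],
    [[0,0,0],[0,0,-0.32]],
    [[0,0,0],[0,0,-0.49]],
  ],
  gripper=0.6,
)

```text
t: 14.92
ee_pos: [615.0, 68.5, 155.7]
orientation: [-2.261, 1.643, -0.637]
ft_force: [0.6, -0.7, -0.1]
width: 52.2
```

Request:
move_arm(
  motion=[
    [[0,0,0],[0,0,-0.17]],
    [[0,0,0],[0,0,-0.34]],
    [[0,0,0],[0,0,-0.51]],
    [[0,0,0],[0,0,-0.68]],
    [[0,0,0],[0,0,-0.85]],
  ],
)

```text
t: 15.55
ee_pos: [615.0, 68.5, 155.7]
orientation: [-2.929, 0.543, -0.795]
ft_force: [1.3, 0.4, -0.9]
width: 53.0
```

Request:
move_arm(
  motion=[
    [[0,0,0],[0,0,-0.17]],
    [[0,0,0],[0,0,-0.34]],
    [[0,0,0],[0,0,-0.51]],
    [[0,0,0],[0,0,-0.68]],
    [[0,0,0],[0,0,-0.85]],
  ],
)

```text
t: 16.18
ee_pos: [615.0, 68.5, 155.7]
orientation: [2.783, 0.745, 0.731]
ft_force: [-0.4, -0.5, -0.8]
width: 52.8
```

```bash
python3 st.py; python3 - <<'E'
from plan import *
p,Rm=tgt(-97.3+180,0,g=G0+leverR(YAW,0)@[0.7,-2.1,-3.4]);step(p,Rm)
E
python3 look.py g4
```

```text
t 16.175 pos [615.038  68.462 155.68 ] q [ 0.145  0.369  2.047 -0.475  0.237  0.058] w 52.8
F tool [-0.9    0.057  0.485] M tool [ 0.094 -0.259 -0.05 ] th 34.425612937497434 tilt x,y(deg) of tool z vs axis [-0.061 -0.218] off from G0 (bolt frame) [ 2.846 -2.851 -3.232]
shift [-0.009 -0.012  0.001] turn [-0.001 -0.004 -0.805] | t 16.175 pos [615.038  68.462 155.68 ] q [ 0.145  0.369  2.047 -0.475  0.237  0.058] F [-0.413 -0.523 -0.778] w 52.840207511339244
```

View pics/g4.png

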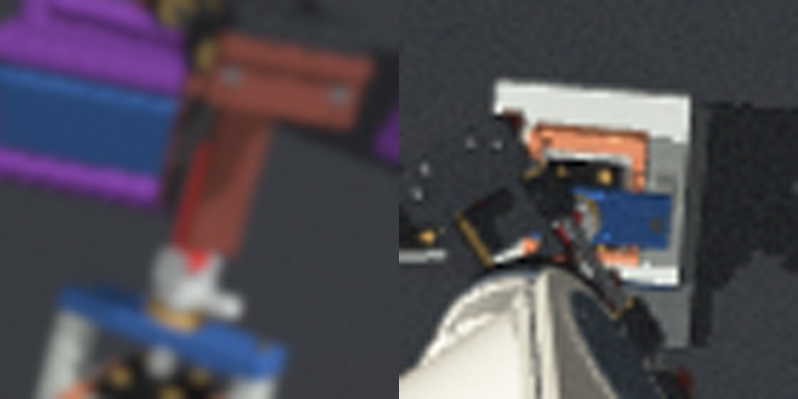

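Request:
move_arm(
  motion=[
    [[0,0,0],[0,0,-0.17]],
    [[-0.002,-0.003,0],[0,0,-0.34]],
    [[-0.005,-0.006,0],[0,0,-0.51]],
    [[-0.007,-0.009,0],[0,0,-0.68]],
    [[-0.009,-0.012,0],[0,0,-0.8]],
  ],
)

```text
t: 16.9
ee_pos: [612.9, 69.4, 154.4]
orientation: [2.131, 1.714, 0.537]
ft_force: [-0.4, 0.2, 0.7]
width: 52.6
```

Request:
move_arm(
  motion=[
    [[0,0,0],[0,0,0]],
    [[0,0,0],[0,0,0]],
    [[0,0,0],[0,0,0]],
    [[0,0,0],[0,0,0]],
    [[0,0,0],[0,0,0]],
  ],
  gripper=0,
)

```text
t: 17.52
ee_pos: [612.4, 69.5, 153.9]
orientation: [2.132, 1.714, 0.536]
ft_force: [0.2, 1.4, 0.3]
width: 9.7
```

```bash
python3 st.py
```

```text
t 17.525 pos [612.405  69.488 153.94 ] q [ 0.148  0.369  2.052 -0.487  0.235 -0.759] w 9.7
F tool [ 1.478  0.033 -0.233] M tool [ 0.215 -0.148 -0.24 ] th 82.04775779404807 tilt x,y(deg) of tool z vs axis [ 0.032 -0.203] off from G0 (bolt frame) [-0.336 -2.03  -3.386]
```

Request:
move_arm(
  motion=[
    [[0,0,0],[0,0,0.08]],
    [[0,0,0.001],[0,0,0.16]],
    [[0,0,0.002],[0,0,0.24]],
    [[0,0,0.002],[0,0,0.32]],
    [[0,0,0.003],[0,0,0.4]],
  ],
)

```text
t: 18.15
ee_pos: [612.7, 69.7, 153.8]
orientation: [2.503, 1.261, 0.645]
ft_force: [-2.5, 2.4, 4.2]
width: 9.7
```

```bash
python3 st.py
```

```text
t 18.15 pos [612.725  69.72  153.846] q [ 0.149  0.37   2.051 -0.489  0.234 -0.336] w 9.7
F tool [ 1.805 -1.365 -4.972] M tool [ 0.367 -0.027 -0.325] th 57.927009672098 tilt x,y(deg) of tool z vs axis [-0.002 -0.223] off from G0 (bolt frame) [-0.134 -1.781 -3.617]
```

Request:
move_arm(
  motion=[
    [[0,0,0],[0,0,0.08]],
    [[0,0,0.001],[0,0,0.16]],
    [[0,0,0.002],[0,0,0.24]],
    [[0,0,0.002],[0,0,0.32]],
    [[0,0,0.003],[0,0,0.4]],
  ],
)

```text
t: 18.77
ee_pos: [613.1, 69.9, 153.8]
orientation: [2.788, 0.734, 0.732]
ft_force: [-4.5, 3.6, 6.4]
width: 9.8
```

```bash
python3 st.py
```

```text
t 18.775 pos [613.07   69.905 153.765] q [ 0.149  0.37   2.051 -0.49   0.233  0.084] w 9.8
F tool [ 1.077 -3.258 -7.961] M tool [ 0.473 -0.138 -0.336] th 33.93868857852986 tilt x,y(deg) of tool z vs axis [-0.037 -0.243] off from G0 (bolt frame) [ 0.099 -1.576 -3.853]
```

Request:
move_arm(
  motion=[
    [[0,0,0],[0,0,0.08]],
    [[0,0,0.001],[0,0,0.16]],
    [[0,0,0.002],[0,0,0.24]],
    [[0,0,0.002],[0,0,0.32]],
    [[0,0,0.003],[0,0,0.4]],
  ],
)

```text
t: 19.4
ee_pos: [613.5, 70.0, 153.7]
orientation: [2.973, 0.143, 0.794]
ft_force: [-4.8, 3.1, 9.6]
width: 9.9
```

```bash
python3 st.py
```

```text
t 19.4 pos [613.461  69.961 153.706] q [ 0.149  0.371  2.051 -0.491  0.232  0.504] w 9.9
F tool [  0.96   -2.598 -10.778] M tool [ 0.341 -0.307 -0.423] th 9.942396363461043 tilt x,y(deg) of tool z vs axis [-0.073 -0.254] off from G0 (bolt frame) [ 0.392 -1.493 -4.097]
```

Request:
move_arm(
  motion=[
    [[0,0,0],[0,0,0.08]],
    [[0,0,0.001],[0,0,0.16]],
    [[0,0,0.002],[0,0,0.24]],
    [[0,0,0.002],[0,0,0.32]],
    [[0,0,0.003],[0,0,0.4]],
  ],
)

```text
t: 20.02
ee_pos: [613.9, 70.0, 153.7]
orientation: [-2.95, 0.48, -0.8]
ft_force: [-6.0, 2.5, 11.8]
width: 9.9
```

```bash
python3 st.py; python3 look.py g5
```

```text
t 20.025 pos [613.87   69.967 153.676] q [ 0.149  0.371  2.05  -0.492  0.232  0.924] w 9.9
F tool [  0.061  -2.166 -13.3  ] M tool [ 0.092 -0.238 -0.352] th -14.049089327868497 tilt x,y(deg) of tool z vs axis [-0.108 -0.259] off from G0 (bolt frame) [ 0.718 -1.457 -4.326]
```

View pics/g5.png

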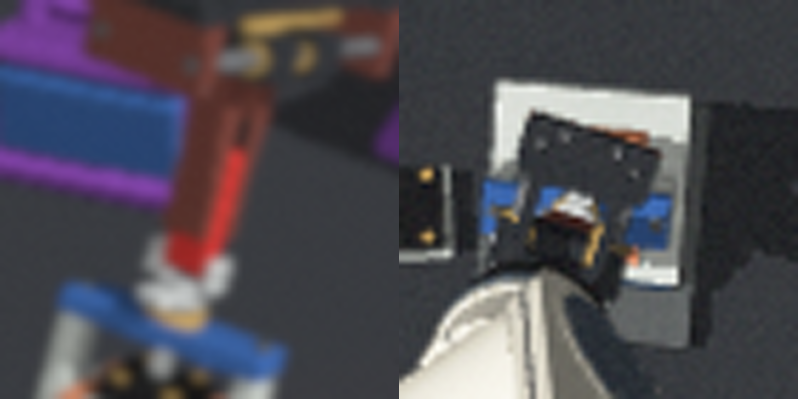

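Request:
move_arm(
  motion=[
    [[0,0,0],[0,0,0.04]],
    [[0,0,0],[0,0,0.08]],
    [[0,0,0],[0,0,0.12]],
    [[0,0,0],[0,0,0.16]],
    [[0,0,0],[0,0,0.2]],
  ],
)

```text
t: 20.75
ee_pos: [614.0, 69.9, 153.7]
orientation: [-2.837, 0.771, -0.776]
ft_force: [-5.5, 2.6, 10.0]
width: 9.8
```

```bash
python3 st.py
```

```text
t 20.75 pos [613.989  69.883 153.664] q [ 0.148  0.371  2.05  -0.493  0.232  1.132] w 9.8
F tool [ -0.898  -2.025 -11.535] M tool [-0.068 -0.158 -0.455] th -25.968052916617793 tilt x,y(deg) of tool z vs axis [-0.113 -0.255] off from G0 (bolt frame) [ 0.819 -1.53  -4.4  ]
```

Request:
move_arm(
  motion=[
    [[0,0,0],[0,0,0.04]],
    [[0,0,0],[0,0,0.08]],
    [[0,0,0],[0,0,0.12]],
    [[0,0,0],[0,0,0.16]],
    [[0,0,0],[0,0,0.2]],
  ],
)

```text
t: 21.38
ee_pos: [614.1, 69.8, 153.7]
orientation: [-2.698, 1.046, -0.744]
ft_force: [-3.1, 0.9, 8.3]
width: 10.0
```

```bash
python3 st.py
```

```text
t 21.375 pos [614.111  69.814 153.664] q [ 0.148  0.371  2.05  -0.493  0.232  1.341] w 10.0
F tool [ 0.685 -1.415 -8.725] M tool [-0.134 -0.044 -0.496] th -37.9673382980546 tilt x,y(deg) of tool z vs axis [-0.118 -0.252] off from G0 (bolt frame) [ 0.927 -1.588 -4.462]
```

Request:
move_arm(
  motion=[
    [[0,0,0],[0,0,0]],
    [[0,0,0],[0,0,0]],
    [[0,0,0],[0,0,0]],
    [[0,0,-0.15],[0,0,0]],
    [[0,0,-0.4],[0,0,0]],
  ],
  gripper=0.5,
)

```text
t: 22.0
ee_pos: [582.5, 71.3, 203.5]
orientation: [-2.702, 1.048, -0.737]
ft_force: [0.5, -0.3, 0.3]
width: 43.9
```

Request:
move_arm(
  motion=[
    [[-0.15,0,-0.1],[0,0,0]],
    [[-0.3,0,-0.2],[0,0,0]],
    [[-0.4,0,-0.2],[0,0,0]],
    [[-0.4,0,-0.2],[0,0,0]],
    [[-0.4,0,-0.2],[0,0,0]],
  ],
  gripper=0,
)

```text
t: 22.62
ee_pos: [530.8, 112.5, 206.9]
orientation: [-2.7, 1.047, -0.741]
ft_force: [0.5, 0.4, -0.0]
width: 0.8
```

```bash
python3 st.py; python3 look.py g6 1
```

```text
t 22.625 pos [530.827 112.475 206.888] q [ 0.287  0.178  2.157 -0.526  0.356  1.481] w 0.8
F tool [ 0.034 -0.617  0.275] M tool [-0.249 -0.237 -0.025] th -37.948862746536975 tilt x,y(deg) of tool z vs axis [ 0.035 -0.202] off from G0 (bolt frame) [-47.213  34.424  84.818]
```

View pics/g6.png

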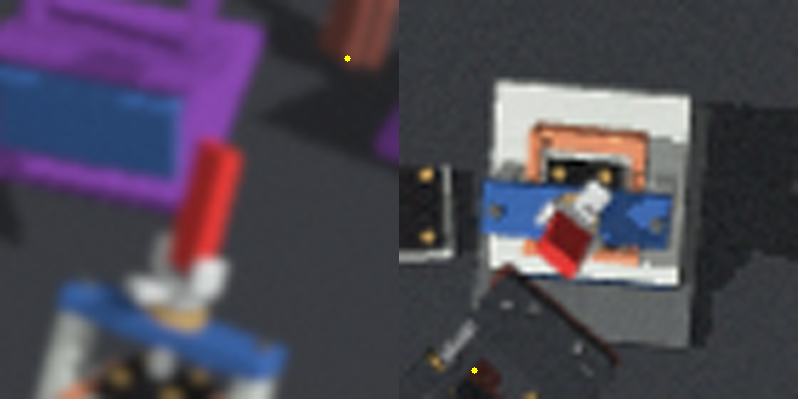

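```bash
python3 - <<'E'
from fit import *
from plan import YAW,G0
ims={c:ctrl.get_image(c) for c in['scene','top']}
bx={'scene':(283,312,213,251),'top':(252,278,170,196)}
ms={c:redmask(ims[c],bx[c],50) for c in ims}
B=leverR(YAW,0)
def cost(p,full=False):
    X=corners(G0+B@p[:3],leverR(YAW,p[3]));L=[]
    for c in ims:
        s=sil(ims[c],X,bx[c]); L.append(1-(s&ms[c]).sum()/((s|ms[c]).sum()))
    return L if full else sum(L)
for th0 in np.radians([-55,-38,-25]):
    x0=np.array([.9,-1.6,-8,th0])
    r=minimize(cost,x0,method='Nelder-Mead',options=dict(initial_simplex=np.array([x0]+[x0+d for d in np.diag([6,6,6,.3])]),xatol=.05,fatol=1e-4))
    print(r.x[:3],np.degrees(r.x[3]),cost(r.x,True))
for z in (-4,-6,-8,-10): print(z,cost([.9,-1.6,z,np.radians(-38)],True))
E
```

```text
[ 0.356  0.286 -6.248] -34.92169969892589 [np.float64(0.14579439252336446), np.float64(0.17427385892116187)]
[-0.024  0.198 -6.551] -34.33397445772822 [np.float64(0.14769877861360514), np.float64(0.172311348781937)]
[ 0.377  0.245 -5.915] -34.866365454996064 [np.float64(0.14611760883690705), np.float64(0.17207278481012656)]
-4 [np.float64(0.28085853956614726), np.float64(0.179456906729634)]
-6 [np.float64(0.261689465955638), np.float64(0.20078277886497065)]
-8 [np.float64(0.2719870957830862), np.float64(0.2318757192174914)]
-10 [np.float64(0.29194247888609903), np.float64(0.26428301172909574)]
```

```bash
cat > fold.py <<'E'
from plan import *
import sys
B=leverR(YAW,0); th=np.radians(-37.5); L=leverR(YAW,th)
PIN=G0+B@np.array([.9,-1.6,-40.])
_,RT=tgt(-37.5)
def corner(cx,cz): return PIN+L@np.array([cx-13.5,0,cz])
def arc(phi,s=40): return corner(s*np.sin(phi)-5*np.cos(phi), s*np.cos(phi)+5*np.sin(phi))
o=ctrl.get_obs()
R0=R.from_rotvec(o['orientation']).as_matrix()
q=L.T@(o['ee_pos']-PIN); print('t',o['t'],'corner now',q+[13.5,0,0],'F lever frame',L.T@o['ft_force'],'M',R0.T@o['moment'],'q',o['qpos'])
pts=eval(sys.argv[1])
for P in pts:
    s=R0.T@(P-o['ee_pos'])/150; t=R.from_matrix(R0.T@RT).as_rotvec()/np.radians(60); print(s,t)
E
python3 fold.py "[corner(-18,60),corner(-18,40)]"
```

```text
t 22.825 corner now [-46.477  -0.861 105.802] F lever frame [0.186 0.227 0.453] M [-0.239 -0.211 -0.04 ] q [ 0.287  0.178  2.157 -0.527  0.356  1.482]
[ 0.191 -0.007  0.305] [-0.002  0.002 -0.008]
[ 0.191 -0.006  0.438] [-0.002  0.002 -0.008]
```

Request:
move_arm(
  motion=[
    [[0.05,0,0.1],[0,0,0]],
    [[0.1,0,0.2],[0,0,0]],
    [[0.15,-0.006,0.3],[0,0,0]],
    [[0.17,-0.006,0.4],[0,0,0]],
    [[0.17,-0.006,0.44],[0,0,0]],
  ],
)

```text
t: 23.45
ee_pos: [580.2, 93.4, 158.5]
orientation: [-2.701, 1.049, -0.739]
ft_force: [-0.7, 0.0, 1.0]
width: 0.7
```

```bash
python3 fold.py "[arc(p) for p in (0,.1,.2,.3,.4,.5)]"; python3 look.py g7 1
```

```text
t 23.45 corner now [-21.803  -0.633  38.518] F lever frame [-0.046 -0.072  1.19 ] M [-0.263 -0.213 -0.06 ] q [ 0.214  0.329  2.103 -0.608  0.249  1.511]
[ 0.112 -0.005 -0.01 ] [-0.001  0.003 -0.008]
[ 0.139 -0.005 -0.012] [-0.001  0.003 -0.008]
[ 0.166 -0.006 -0.012] [-0.001  0.003 -0.008]
[ 0.192 -0.006 -0.008] [-0.001  0.003 -0.008]
[ 0.218 -0.006 -0.003] [-0.001  0.003 -0.008]
[ 0.244 -0.006  0.006] [-0.001  0.003 -0.008]
```

View pics/g7.png

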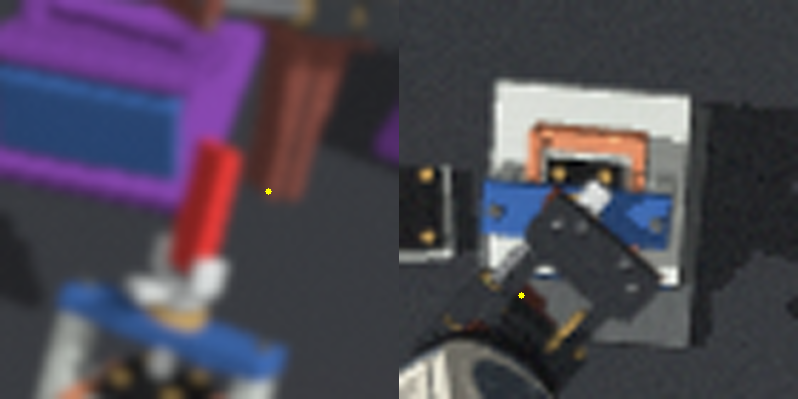

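Request:
move_arm(
  motion=[
    [[0.06,-0.005,-0.01],[0,0,0]],
    [[0.112,-0.005,-0.01],[0,0,0]],
    [[0.152,-0.006,-0.01],[0,0,0]],
    [[0.192,-0.006,-0.008],[0,0,0]],
    [[0.23,-0.006,0],[0,0,0]],
  ],
)

```text
t: 24.18
ee_pos: [601.6, 72.1, 173.9]
orientation: [-2.7, 1.046, -0.74]
ft_force: [-4.6, 4.8, 2.2]
width: 0.6
```

```bash
python3 fold.py "[arc(p) for p in (.6,.7,.8,.9,1.0,1.1)]"; python3 look.py g8 1
```

```text
t 24.175 corner now [11.986  0.638 40.402] F lever frame [-5.212  1.533  4.403] M [-0.09  -1.083 -0.117] q [ 0.157  0.32   2.062 -0.431  0.273  1.284]
[0.043 0.004 0.03 ] [-0.002  0.003 -0.007]
[0.067 0.004 0.044] [-0.002  0.003 -0.007]
[0.088 0.004 0.059] [-0.002  0.003 -0.007]
[0.109 0.004 0.077] [-0.002  0.003 -0.007]
[0.127 0.004 0.097] [-0.002  0.003 -0.007]
[0.143 0.004 0.118] [-0.002  0.003 -0.007]
```

View pics/g8.png

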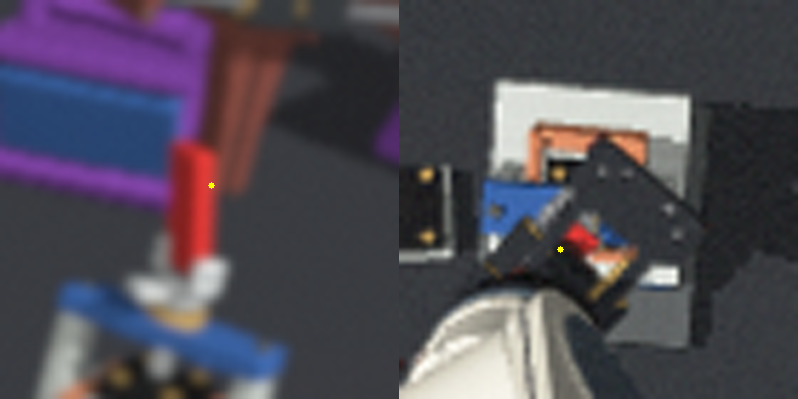

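Request:
move_arm(
  motion=[
    [[0.03,0,0.02],[0,0,0]],
    [[0.067,0.002,0.044],[0,0,0]],
    [[0.088,0.002,0.059],[0,0,0]],
    [[0.109,0.002,0.077],[0,0,0]],
    [[0.127,0.002,0.097],[0,0,0]],
  ],
)

```text
t: 24.9
ee_pos: [621.4, 58.5, 169.4]
orientation: [-2.7, 1.046, -0.742]
ft_force: [-4.5, 1.2, 6.8]
width: -0.0
```

```bash
python3 fold.py "[arc(p) for p in (1.1,1.2,1.3,1.4,1.5)]+[corner(39,5)]"; python3 look.py g9 1
```

```text
t 24.9 corner now [31.879  0.687 26.087] F lever frame [-0.952  0.327  8.155] M [-0.319 -0.255 -0.065] q [ 0.122  0.349  2.029 -0.375  0.265  1.2  ]
[0.01  0.005 0.023] [-0.003  0.002 -0.007]
[0.024 0.005 0.046] [-0.003  0.002 -0.007]
[0.036 0.005 0.07 ] [-0.003  0.002 -0.007]
[0.045 0.005 0.096] [-0.003  0.002 -0.007]
[0.051 0.005 0.122] [-0.003  0.002 -0.007]
[0.048 0.005 0.14 ] [-0.003  0.002 -0.007]
```

View pics/g9.png

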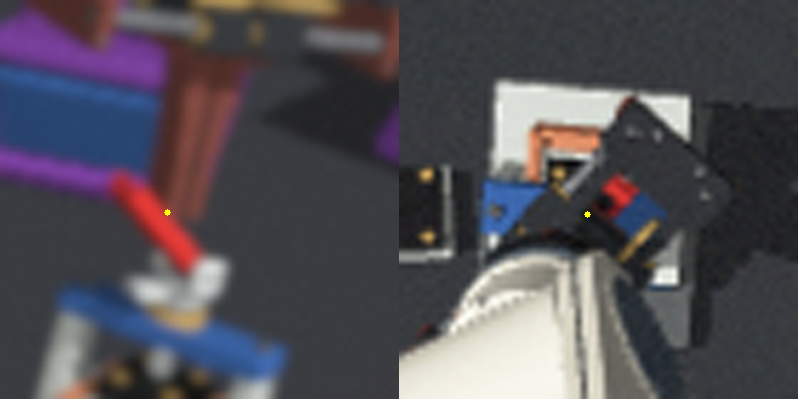

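Request:
move_arm(
  motion=[
    [[0.015,0.002,0.03],[0,0,0]],
    [[0.025,0.003,0.055],[0,0,0]],
    [[0.036,0.004,0.08],[0,0,0]],
    [[0.043,0.004,0.1],[0,0,0]],
    [[0.047,0.004,0.12],[0,0,0]],
  ],
)

```text
t: 25.62
ee_pos: [635.6, 52.4, 157.3]
orientation: [-2.698, 1.046, -0.745]
ft_force: [-3.6, -3.3, 12.8]
width: 0.3
```

```bash
python3 fold.py "[arc(1.5)]+[corner(38,5)]"; python3 look.py g10 1
```

```text
t 25.625 corner now [40.116  0.831  8.258] F lever frame [ 4.975 -0.734 12.711] M [-0.405  0.713 -0.018] q [ 0.107  0.387  2.009 -0.377  0.243  1.19 ]
[-0.004  0.006  0.003] [-0.005  0.    -0.007]
[-0.014  0.006  0.022] [-0.005  0.    -0.007]
```

View pics/g10.png

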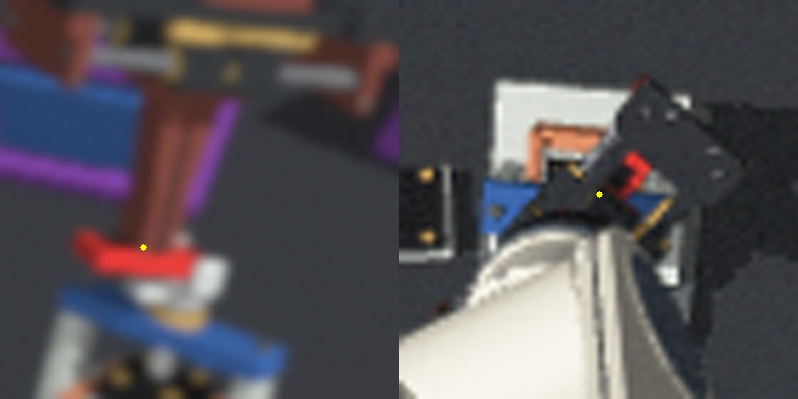

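Request:
move_arm(
  motion=[
    [[0,0,0.006],[0,0,0]],
    [[0,0,0.012],[0,0,0]],
    [[0,0,0.018],[0,0,0]],
    [[0,0,0.024],[0,0,0]],
    [[0,0,0.024],[0,0,0]],
  ],
)

```text
t: 26.35
ee_pos: [637.5, 52.0, 156.5]
orientation: [-2.697, 1.046, -0.748]
ft_force: [-18.2, -3.9, 31.9]
width: 0.3
```

```bash
python3 fold.py "[]"; python3 look.py g11
```

```text
t 26.35 corner now [41.299  1.423  6.628] F lever frame [ 3.625 -3.912 36.568] M [-1.059  0.572 -0.086] q [ 0.106  0.39   2.007 -0.385  0.239  1.197]
```

View pics/g11.png

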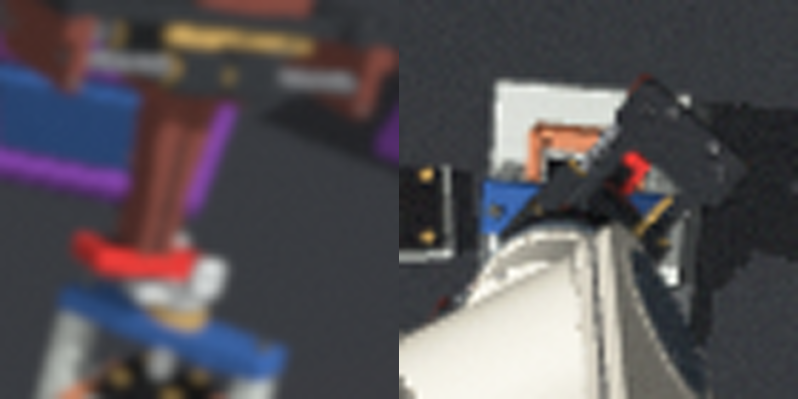

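Request:
move_arm(
  motion=[
    [[0,0,-0.03],[0,0,0]],
    [[0,0,-0.2],[0,0,0]],
    [[0,0,-0.45],[0,0,0]],
    [[-0.3,0,-0.7],[0,0,0]],
    [[-0.6,0,-0.8],[0,0,0]],
  ],
)

```text
t: 27.08
ee_pos: [518.9, 117.0, 223.0]
orientation: [-2.696, 1.048, -0.745]
ft_force: [0.8, 1.1, -0.8]
width: 0.5
```

```bash
python3 fold.py "[]"; python3 look.py g12; python3 - <<'E'
from h import *
for c in('scene','top'): snap(c,c+'9.png')
E
```

```text
t 27.075 corner now [-50.876   0.642 125.934] F lever frame [-0.489  1.033 -1.082] M [-0.202 -0.165 -0.004] q [ 0.307  0.132  2.165 -0.503  0.394  1.472]
```

View pics/g12.png

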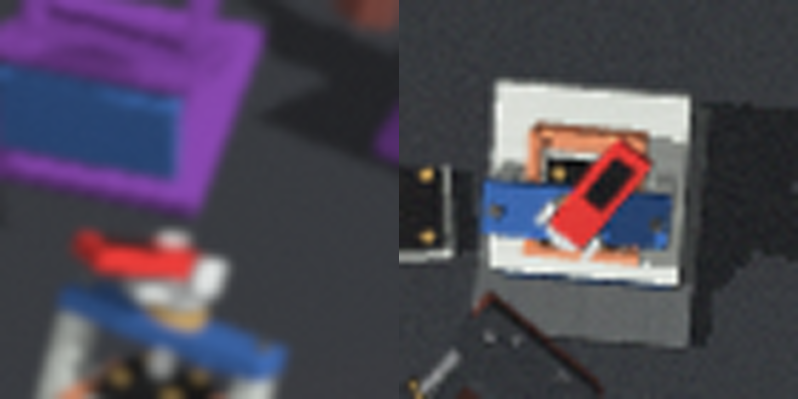

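View pics/scene9.png

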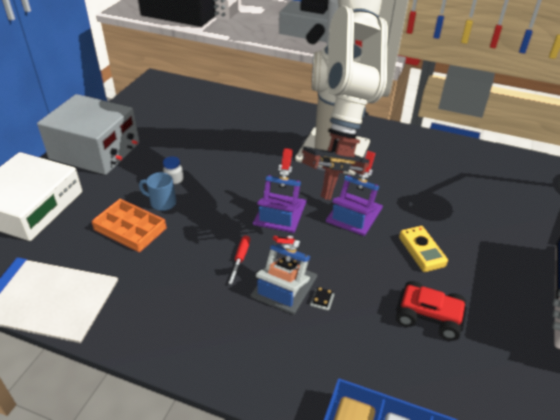

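```bash
python3 - <<'E'
from fit import *
from plan import YAW,G0
ims={c:ctrl.get_image(c) for c in['scene','top']}
bx={'scene':(268,305,228,252),'top':(255,285,160,190)}
ms={c:redmask(ims[c],bx[c],50) for c in ims}
B=leverR(YAW,0)
for f in (1.1,1.2,1.3,1.4,1.5,1.6):
  for th in (-32,-38,-44):
    b=9
    for z in (-44,-42,-40,-38):
      for x in (.4,1.2):
       for y in (0,-1.5):
        L=leverR(YAW,np.radians(th),f);X=corners(G0+B@[x,y,z]+L@[0,0,34],L)
        c=sum(1-(sil(ims[k],X,bx[k])&ms[k]).sum()/((sil(ims[k],X,bx[k])|ms[k]).sum()) for k in ims); b=min(b,c)
    print(f,th,round(b,3))
from workcell import ctrl
print(ctrl.close_job())
E
```

```text
1.1 -32 1.408
1.1 -38 1.428
1.1 -44 1.476
1.2 -32 1.276
1.2 -38 1.274
1.2 -44 1.343
1.3 -32 1.044
1.3 -38 1.047
1.3 -44 1.149
1.4 -32 0.854
1.4 -38 0.865
1.4 -44 0.966
1.5 -32 0.765
1.5 -38 0.78
1.5 -44 0.9
1.6 -32 0.927
1.6 -38 0.86
1.6 -44 0.91
the job is handed in; nothing more can be done
None
```

The clamp bolt is screwed in to a firm stop on the module. Its lever is folded over onto the steel-tongue side, and the job is handed in at about 27 s of the 70 s.

- **Screwing in:** I turned the bolt about 387° clockwise over three grasps. Free turning took 0.25–0.3 Nm. The foot seemed to touch after roughly 275°, about 6 mm down. I stopped about 2 rad past that, at about 0.5 Nm.
- **Folding:** I pushed the lever over with closed fingers until it hit its stop at about 37 N wrist force, then withdrew the arm clear.
- **Last checks:** The final image fit was best at a fold of 1.5 rad, which is fully over. The bolt angle fitted at −32° to −38°, and I had left it at −38°. The test step was only 6°, so this shows no clear sign of loosening but could miss a few degrees. By eye, the full scene picture showed the bystanders in place.
- **Less certain:**
  - The torque readings are noisy, by about ±0.05 Nm. One late reading fell back from 0.42 to 0.35 before the final 0.46 and 0.50, so the contact point is a best estimate.
  - The last fit matched the pictures only loosely, because shadow on the lever hid part of its colour.
  - The bolt came down about 6–7 mm by camera and arm readings, less than the 8.6 mm its turns imply. I put the shortfall down to the grip sliding on the lever and the foot bedding in.

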